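# Lay a guitar heel block into its clamping jig

### The arm

A 6-joint arm with a two-finger parallel gripper is mounted at the origin on the work surface. World frame = base frame: x ahead of the robot, y to its left, z up, the work surface at z = 0. Lengths are in m, angles in rad, forces in N, time in s.
With the tool pointing down it reaches from about 0.275 to 0.975 m from the base axis. Payload 8.4 kg.
Tool frame: the origin (TCP) lies midway between the tips of the shut fingers; the grasp point (between the pads) lies 19 mm behind it (bot.tcp_to_grasp is the distance from the TCP to the grasp point, in m); z points along the fingers, y is the line along which they close (so a half turn about z gives the same grasp; the last joint's range is limited). The gripper opens to 92 mm and grips with 3 to 60 N. Pads are 20 mm wide; open, the fingers measure 128 mm over their backs; the gripper's body (75 mm by 189 mm) begins 69 mm behind the grasp point.
Start: joints at [1.183, 0.353, 1.633, -0, 1.155, -0.002], TCP at [0.235, 0.579, 0.215] pointing down, gripper open.
Joint ranges: [-2.63, 2.63], [-0.92, 2.1], [0.06, 2.66], [-1.3, 4.44], [0, 2.69], [-3.02, 3.02]. Speed limits (rad/s): [2.22, 2.22, 2.79, 3.14, 3.14, 3.14].

### API

Orientations are given as a rotation vector (axis times angle).
In Python, from plant import bot, vision, job gives the robot as it stands (bot), with the cameras (vision) and the job (job).
- The arm moves only by the shell command python3 steer.py FILE [OPENING] [FORCE], which reads ROWS from the file FILE. ROWS is a JSON list of rows, 1 to 12 of them, each an object with the fields sx, sy, sz (the shift in parts of the range, where 1.0 means 0.3 m), drx, dry, drz (a rotation vector in shares of 45 degrees (1.0 is 45 degrees)); a field left out counts as zero; each row shifts and turns the commanded pose from where the row before left it, along the tool's axes as they then stand; what a row does not reach is not made up. A row lasts 1/12 s, in which the tool goes at most 0.0417 m and 0.125 rad, less where a joint would pass 70% of its speed; a pose out of reach is approached as far as the arm can. OPENING is the finger opening in m, set as the command begins (- or left out keeps the last). The fingers move at their own pace and stop on an object; FORCE is the grip in N (left out, the last holds). Time passes only in rows, so rows that do not move let the fingers close. It prints the time, the measured TCP pose, the force, the opening and the grip force at its end. Shift and turn numbers lie between -1 and 1, and a call with a number outside is refused. Input that does not fit is refused with a message, and nothing moves.
- bot.get_obs(): the state, without advancing time (a new reading comes with each control period).
- vision.capture(name): name is "scene" or "top"; returns a dict with "img" (384x512x3 uint8, red, green, blue), "intrinsics" (3x3 intrinsics, pixels), "world_from_camera" (4x4, takes a point from camera to world coordinates). Camera axes: x right, y down, z forward; pixel columns grow to the right and rows downward; lengths in m; the calibration is good to about 2 mm. A picture is of the moment at which its call begins. There is no depth.
- job.sign_off(): hands the job in; it is judged then, once.
The state is a dict: "time_s": time; "qpos": joint angles; "joint_vel": joint speeds; "tau": joint torques, N m; "ee_pos": TCP position; "tool_rot": TCP orientation; "contact_force": force on the tool from outside, world axes, zero at the start; "ft_torque": the same for the moment, N m; "grip_width": finger opening in m; "grip_force": force on a finger pad.
Only numpy, scipy, OpenCV 4.12 (cv2) and the standard library are available. Lean on these libraries where they do the work, as an engineer would, in place of code of your own. Each camera call takes 0.05 s, during which the arm holds its last target. There are 200 camera calls.

### The job

Push the standing wooden heel block over so that it lies flat in the channel of the jig, its top end towards the end stop; then push it along the channel until its end butts against the stop; then push the upright hold-down arm over so that it drops onto the block and rests there. Only push: do not pick the block up or lift it out of the channel, and leave the glue bottle, the jar, the tub and the hammer where they are.

Things in the scene. Friction and masses are not known exactly. Their poses are not given: they have to be found in the camera images.
- jig: Clamping jig, fixed to the bench. Origin on the bench, x along the channel towards the end stop, z up. Plywood bed x -200 to +190 mm, y +-60 mm, top 15 mm above the bench. Two dark rails along it (x -200 to +145), 20 mm high above the bed, 16 mm wide, leave a channel 72 mm wide (y +-36).
- stop_face (a point): Middle of the end stop's face towards the channel, at x = +130 mm in the jig's frame, 38 mm above the bench. The stop is dark wood, 36 mm high above the bed, 104 mm wide, 20 mm thick; behind it two steel cheeks, 70 mm high above the bed, carry the hold-down arm and reach to x = +178 mm.
- block: Loose light-wood block, 0.22 to 0.45 kg, standing on its foot in the channel: 46 mm along it, 60 mm wide, 165 mm tall; the top 35 mm is a tenon 34 mm wide. Origin: centre of the foot; z to the tenon end; x looks at the stop (within 0.06 rad) while it stands. Pushed over, it lies 46 mm high with x down, the foot its rear face, the tenon end about 30 to 70 mm short of the stop.
- block_top (a point): Centre of the tenon end of the block, 165 mm from the foot. It lies at x = +130 mm in the jig's frame when the block butts against the stop.
- block_edge (a point): Middle of the block's lower edge towards the stop, about which it tips; it stays on the bed all the time.
- holddown (a joint): Angle of the hold-down arm, rad: 0 leans 0.2 rad back from upright, away from the channel; 0.2 upright; grows as it swings over the channel. Starts at 0 to 0.2. Slight friction (0.03 N m) keeps it where it is left until about 0.3 rad past upright; beyond, it drops by its weight. About 1.77: level on the 46 mm high block; with nothing under it, it goes on to 2.1.
- holddown_tip (a point): Free end of the arm, on its axis, 105 mm from the pivot. The arm is a steel bar 26 mm wide (across the channel), 12 mm thick, 0.2 kg, with a black rubber pad 8 mm thick, 30 mm wide on its channel side, 50 to 90 mm from the pivot.
- holddown_pivot (a point): Pivot of the hold-down arm, fixed to the jig at its x = 165 mm, y = 0, 75 mm above the bench; the pivot's axis runs across the channel.
- glue: Yellow glue bottle, 54 mm across, 150 mm tall, standing beside the jig; origin at the centre of its base. Leave alone.
- jar: Glass jar with a steel lid, 70 mm across, 85 mm tall; origin at the centre of its base. Leave alone.
- tub: White plastic tub, 72 mm across, 75 mm tall; origin at the centre of its base. Leave alone.
- hammer: Hammer 240 mm long lying on the robot's side of the jig, roughly along it, its head towards the stop's end; origin under its middle, x axis towards the head. Leave alone.

How it is judged:
By the outcome, as a careful person would: the job done as asked, in the order asked, and still so for the second after the job is handed in, with the robot touching nothing.
It also fails if it takes over 58 s, if anything falls off the work surface, if the arm or the gripper's body presses on something with over 40 N, if the wrist force passes 120 N, or if a joint passes its speed limit or range.

## Working session

There is one attempt and no reset: what is moved stays moved. The work goes in short steps, Python scripts to look and compute and a shell command to move; the robot and the scene stay as the last step left them, time stands still between calls to the robot, and variables do not carry over. Pictures are saved under pics/ and viewed, at most 10 in all, crops included, and the job is handed in when it is done.

```bash
mkdir -p pics; ls; python3 - <<'E'
from plant import bot, vision, job
import cv2,json,numpy as np
for n in("scene","top"):
    c=vision.capture(n); cv2.imwrite(f"pics/{n}0.png",c["img"][:,:,::-1])
    print(n,np.round(c["intrinsics"],1).tolist(),np.round(c["world_from_camera"],4).tolist())
    np.savez(n+"_cal",K=c["intrinsics"],T=c["world_from_camera"])
o=bot.get_obs();print({k:np.round(v,3) for k,v in o.items()})
E
```

```text
pics
plant.py
steer.py
scene [[370.2, 0.0, 251.3], [0.0, 370.2, 197.5], [0.0, 0.0, 1.0]] [[0.7096, 0.5526, -0.4371, 0.8808], [0.7045, -0.5458, 0.4536, -0.3132], [0.0121, -0.6299, -0.7766, 0.6501], [0.0, 0.0, 0.0, 1.0]]
top [[487.6, 0.0, 255.2], [0.0, 487.6, 200.3], [0.0, 0.0, 1.0]] [[-0.021, -0.9905, 0.1358, 0.4386], [-0.9998, 0.0204, -0.006, 0.0192], [0.0032, -0.1359, -0.9907, 1.1091], [0.0, 0.0, 0.0, 1.0]]
{'time_s': np.float64(0.1), 'qpos': array([ 1.183,  0.354,  1.634,  0.   ,  1.155, -0.002]), 'joint_vel': array([-0.001, -0.002, -0.001, -0.   , -0.001,  0.001]), 'tau': array([ 1.0000e-03, -5.9490e+01, -3.3493e+01,  7.0000e-02,  1.8000e-02,
       -0.0000e+00]), 'ee_pos': array([0.235, 0.579, 0.214]), 'tool_rot': array([-6.020e-01, -3.083e+00,  2.000e-03]), 'contact_force': array([-0.413,  0.581,  0.657]), 'ft_torque': array([ 0.006, -0.004,  0.009]), 'grip_force': np.float64(0.0), 'grip_width': np.float64(0.092)}
```

View pics/scene0.png

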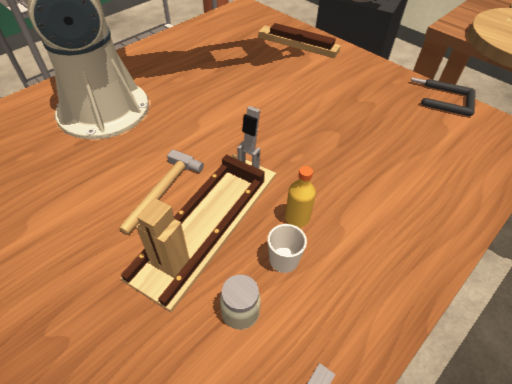

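View pics/top0.png

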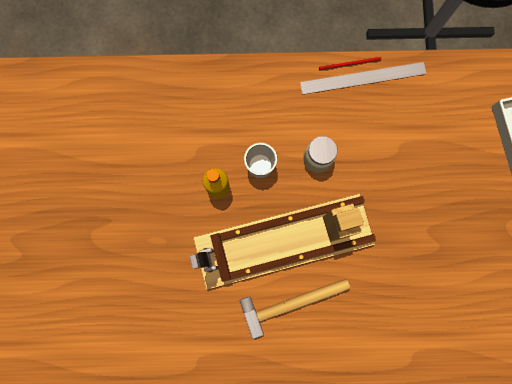

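The jig runs roughly along world +y. In the top view the stop is at about (222,258) and the block at about (347,220). The glue bottle, tub and jar are on the far side and the hammer is on the robot's side. Next I'll enlarge the jig area.

```bash
python3 - <<'E'
import cv2
a=cv2.imread("pics/top0.png")[185:295,185:385];cv2.imwrite("pics/topc.png",cv2.resize(a,None,fx=4,fy=4,interpolation=2))
a=cv2.imread("pics/scene0.png")[95:305,115:325];cv2.imwrite("pics/scenec.png",cv2.resize(a,(588,588),interpolation=2))
E
```

```text
(no output)
```

View pics/topc.png

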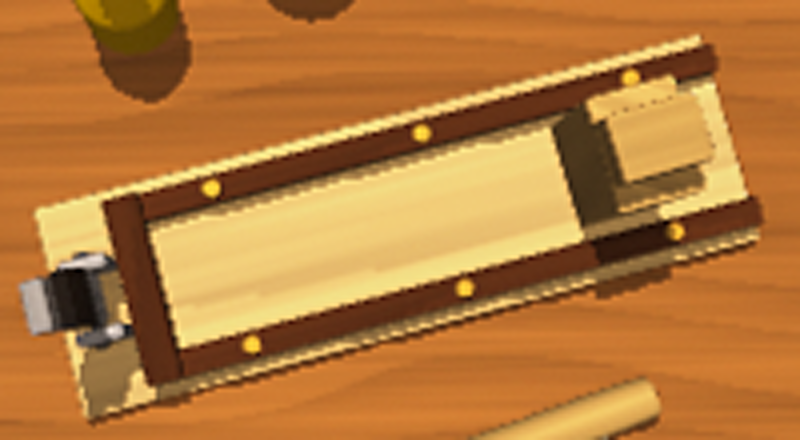

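View pics/scenec.png

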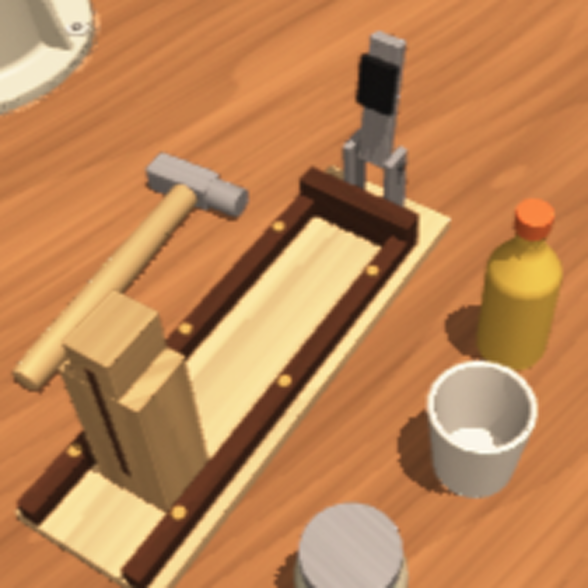

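The crops show the bed corners, the stop, the tenon top (centre about (660,135) in the top crop) and the hold-down arm standing near upright. I'll fit the poses.

```bash
cat > h.py <<'E'
import numpy as np,cv2
from scipy.optimize import least_squares
cal={n:np.load(n+"_cal.npz") for n in("top","scene")}
def proj(n,p):
    T=cal[n]["T"];c=(np.atleast_2d(p)-T[:3,3])@T[:3,:3];q=c@cal[n]["K"].T;return q[:,:2]/q[:,2:]
def tc(u):return np.array(u)/4+185
def sc(u):return np.array(u)/2.8+[115,95]
def pose(a,p):
    c,s=np.cos(a[2]),np.sin(a[2]);p=np.atleast_2d(p)
    return np.c_[a[0]+c*p[:,0]-s*p[:,1],a[1]+s*p[:,0]+c*p[:,1],p[:,2]]
def fit(obs,x0):
    f=lambda a:np.concatenate([(proj(n,pose(a,p))[0]-u) for n,p,u in obs])
    r=least_squares(f,x0,loss="soft_l1");print(np.round(r.x,4),np.round(r.fun.reshape(-1,2),1).tolist());return r.x
E
python3 - <<'E'
from h import *
m=.001
J=[("top",(.19,-.06,.015),tc((37,210))),("top",(.19,.06,.015),tc((90,420))),("top",(-.2,-.06,.015),tc((698,37))),
("top",(.15,-.052,.051),tc((105,203))),("top",(.13,-.052,.051),tc((140,195))),("top",(.13,.052,.051),tc((185,378))),("top",(.15,.052,.051),tc((152,385))),
("top",(-.2,-.052,.035),tc((713,45))),("top",(-.2,.052,.035),tc((760,222))),
("scene",(.19,-.06,.015),sc((450,217))),("scene",(.15,.052,.051),sc((315,168))),("scene",(.15,-.052,.051),sc((417,213)))]
j=fit(J,[.4,0,1.3])
B=[("top",(.023,-.017,.18),tc((605,115))),("top",(-.023,-.017,.18),tc((700,85))),("top",(-.023,.017,.18),tc((715,155))),("top",(.023,.017,.18),tc((622,185))),
("scene",(.023,.017,.18),sc((118,292))),("scene",(.023,-.017,.18),sc((162,318))),("scene",(-.023,-.017,.18),sc((113,378))),("scene",(-.023,.017,.18),sc((68,345)))]
b=fit(B,[.45,-.15,1.3])
c,s=np.cos(j[2]),np.sin(j[2]);d=b[:2]-j[:2];print("block in jig",c*d[0]+s*d[1],-s*d[0]+c*d[1],b[2]-j[2])
np.save("j",j)
# hold-down tip face centre, 4 angles
for th in(-.2,-.1,0):
    p=pose(j,(.165-.105*np.sin(th),0,.075+.105*np.cos(th))) if 0 else pose(j,(.165-.105*np.sin(-th)*-1*-1,0,.075+.105*np.cos(th)))
    print(th,p,(proj("top",p)-185)*4,(proj("scene",p)-[115,95])*2.8)
from scipy.spatial.transform import Rotation as R
print(R.from_rotvec([-.602,-3.083,.002]).as_matrix().round(3))
E
```

```text
[ 0.4941 -0.0469  1.8064] [[-0.4, -0.4], [-0.8, -0.2], [1.3, -0.7], [-0.6, -0.7], [-0.4, -1.1], [0.2, 0.1], [-0.6, 0.8], [0.5, -0.6], [2.1, 0.4], [-0.8, -0.5], [-2.5, -1.7], [0.1, -0.4]]
[ 0.5309 -0.1675  1.7965] [[-0.0, -2.9], [-0.7, -1.2], [0.4, -1.6], [0.4, -3.2], [-0.4, -1.1], [0.2, -1.5], [-1.6, -2.8], [-2.1, -0.7]]
block in jig -0.1258993882110532 -0.007578224756611608 -0.0099904724053681
-0.2 [[0.4604477  0.09329944 0.17790699]] [[117.58345472 285.57406611]] [[356.67418678  65.96448216]]
-0.1 [[0.45802481 0.10339041 0.17947544]] [[ 96.03986815 291.10126219]] [[364.40645759  56.30104531]]
0 [[0.45557746 0.11358323 0.18      ]] [[ 74.41481784 296.74432963]] [[372.11610231  47.8515515 ]]
[[-0.927  0.376 -0.001]
 [ 0.376  0.927 -0.001]
 [ 0.    -0.001 -1.   ]]
```

Checks: the jig residuals are about 1 px. The block is at jig (-126, -8) mm and the arm leans back about 0.19 rad, all as expected. First I'll turn the tool so its x axis lies along the jig's x, then measure the offset.

Careful with the scale: shifts go in shares of 0.3 m and turns go in shares of 45 degrees. That gives: -0.01 m / 0.3 = -0.0333, 0.119 rad / 0.7854 = 0.1515.

```bash
echo '[{"sz": -0.0333, "drz": 0.1515}, {"sz": -0.0333, "drz": 0.1515}, {"sz": -0.0333, "drz": 0.1515}, {"drz": 0.1515}, {"drz": 0.1515}, {"drz": 0.1515}, {"drz": 0.1515}, {"drz": 0.1502}, {}]' > mv.in && python3 steer.py mv.in 0 20
cat >> h.py <<'E'
def inJig(p):
    j=np.load("j.npy");c,s=np.cos(j[2]),np.sin(j[2]);d=np.array(p[:2])-j[:2];return np.array([c*d[0]+s*d[1],-s*d[0]+c*d[1],p[2]])
def state():
    from plant import bot, vision, job
    from scipy.spatial.transform import Rotation as R
    o=bot.get_obs();Rm=R.from_rotvec(o["tool_rot"]).as_matrix();j=np.load("j.npy")
    print("t",o["time_s"],"jig",inJig(o["ee_pos"]).round(4),"toolx yaw err",round(np.arctan2(Rm[1,0],Rm[0,0])-j[2],4),"tilt",Rm[:2,2].round(3),"F",np.round(o["contact_force"],1),"q",np.round(o["qpos"],2))
E
python3 -c "
from h import *;state()
T=cal['top']
# glue base/ cap check: glue cap top z=.15 at px (213,175)
def ray(n,u,z):
    C=cal[n];d=C['T'][:3,:3]@np.linalg.solve(C['K'],[u[0],u[1],1]);o=C['T'][:3,3];return o+d*(z-o[2])/d[2]
for n,u,z in(('glue',(213,175),.15),('tub',(261,158),.075),('jar',(322,149),.085),('hammerhead',(251,318),.02)):print(n,inJig(ray('top',u,z)).round(3))"
```

```text
time_s: 0.85
ee_pos: [0.2351, 0.5788, 0.2442]
tool_rot: [1.954, 2.46, -0.001]
contact_force: [0.1, -0.2, -0.0]
grip_width: 0.0341
grip_force: 0.0
t 0.85 jig [0.6688 0.1057 0.2442] toolx yaw err -0.0071 tilt [-0.    -0.001] F [ 0.1 -0.2 -0. ] q [ 1.18  0.33  1.6  -0.    1.21  0.95]
glue [ 0.11  -0.159  0.15 ]
tub [ 0.002 -0.184  0.075]
jar [-0.129 -0.168  0.085]
hammerhead [0.111 0.143 0.02 ]
```

Converted, -0.036 m / 0.3 = -0.12, 0.005 m / 0.3 = 0.0167.

```bash
for i in 1; do echo '[{"sx": -0.12, "sy": 0.0167}, {"sx": -0.12, "sy": 0.0167}, {"sx": -0.12, "sy": 0.0167}, {"sx": -0.12, "sy": 0.0167}, {"sx": -0.12, "sy": 0.0167}, {"sx": -0.12, "sy": 0.0167}, {"sx": -0.12, "sy": 0.0167}, {"sx": -0.12, "sy": 0.0167}, {"sx": -0.12, "sy": 0.0167}, {"sx": -0.12, "sy": 0.0167}, {"sx": -0.12, "sy": 0.0167}, {"sx": -0.12, "sy": 0.0167}]' > mv.in && python3 steer.py mv.in; done
echo '[{"sx": -0.12, "sy": 0.0167}, {"sx": -0.12, "sy": 0.0167}, {"sx": -0.12, "sy": 0.0167}, {"sx": -0.12, "sy": 0.0167}, {"sx": -0.12, "sy": 0.0167}, {"sx": -0.12, "sy": 0.0167}, {"sx": -0.12, "sy": 0.0167}, {"sx": -0.12, "sy": 0.0167}, {"sx": -0.12, "sy": 0.0167}, {"sx": -0.12, "sy": 0.0167}, {"sx": -0.12, "sy": 0.0167}, {"sx": -0.12, "sy": 0.0167}]' > mv.in && python3 steer.py mv.in
python3 -c "
from h import *;state()"
```

```text
time_s: 1.85
ee_pos: [0.3939, 0.171, 0.2446]
tool_rot: [1.941, 2.47, 0.0]
contact_force: [1.7, 0.4, -0.1]
grip_width: 0.0005
grip_force: 0.0
time_s: 2.85
ee_pos: [0.5524, -0.2354, 0.2444]
tool_rot: [-1.941, -2.469, 0.0]
contact_force: [0.2, 0.9, -0.1]
grip_width: 0.0004
grip_force: 0.0
t 2.85 jig [-0.197  -0.0127  0.2444] toolx yaw err 0.0026 tilt [-0.  0.] F [ 0.2  0.9 -0.1] q [-0.41  0.29  1.66  0.    1.2  -0.64]
```

Converted, 0.0235 m / 0.3 = 0.0783, 0.01 m / 0.3 = 0.0333.

```bash
echo '[{"sy": -0.005, "sz": 0.0783}, {"sy": -0.005, "sz": 0.0783}, {"sy": -0.005, "sz": 0.0783}, {"sy": -0.005, "sz": 0.0783}, {"sx": 0.0333}, {"sx": 0.0333}, {"sx": 0.0333}, {"sx": 0.0267}, {"sx": 0.02}, {"sx": 0.02}, {"sx": 0.02}, {"sx": 0.02}]' > mv.in && python3 steer.py mv.in
python3 - <<'E'
from h import *;state()
from plant import bot, vision, job
a=[vision.capture(n)["img"][s][:,:,::-1] for n,s in(("scene",np.s_[95:305,115:325]),("top",np.s_[185:295,185:385]))]
cv2.imwrite("pics/p1.png",np.vstack([cv2.resize(x,(400,h)) for x,h in zip(a,(380,220))]))
E
```

```text
time_s: 3.85
ee_pos: [0.5323, -0.1741, 0.1512]
tool_rot: [1.946, 2.465, 0.001]
contact_force: [0.4, -0.9, 0.9]
grip_width: 0.0006
grip_force: 0.3
t 3.85 jig [-0.1326 -0.0074  0.1512] toolx yaw err -0.0013 tilt [ 0.001 -0.   ] F [ 0.4 -0.9  0.9] q [-0.32  0.32  1.83 -0.    0.98 -0.55]
```

View pics/p1.png

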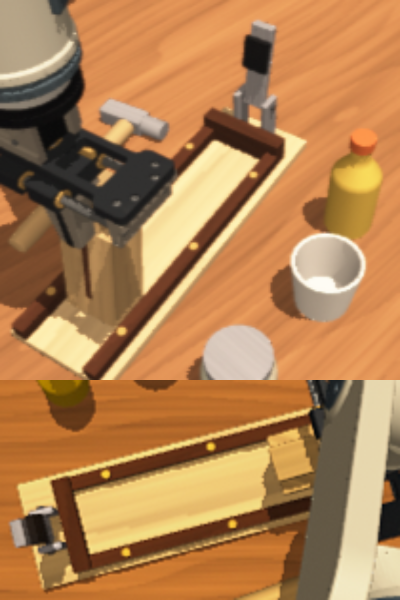

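The block is tilting forward (tenon about (290,455) in the lower panel), square to the channel. I'll keep pushing.

Converted, 0.006 m / 0.3 = 0.02.

```bash
echo '[{"sx": 0.02}, {"sx": 0.02}, {"sx": 0.02}, {"sx": 0.02}, {"sx": 0.02}, {"sx": 0.02}, {}, {}, {}, {}]' > mv.in && python3 steer.py mv.in
echo '[{"sx": -0.1}, {"sx": -0.1167}, {"sx": -0.1167}, {}, {}]' > mv.in && python3 steer.py mv.in
python3 - <<'E'
from h import *;state()
from plant import bot, vision, job
a=[vision.capture(n)["img"][s][:,:,::-1] for n,s in(("scene",np.s_[95:305,115:325]),("top",np.s_[185:295,185:385]))]
cv2.imwrite("pics/p2.png",np.vstack([cv2.resize(x,(500,h)) for x,h in zip(a,(325,275))]))
E
```

```text
time_s: 4.78
ee_pos: [0.5238, -0.1398, 0.1506]
tool_rot: [1.947, 2.465, 0.0]
contact_force: [0.0, 0.8, 0.1]
grip_width: 0.0005
grip_force: 0.0
time_s: 5.2
ee_pos: [0.5469, -0.2385, 0.1503]
tool_rot: [-1.95, -2.463, -0.0]
contact_force: [0.1, -0.3, -0.2]
grip_width: 0.0002
grip_force: 0.0
t 5.2 jig [-0.1986 -0.0066  0.1503] toolx yaw err -0.0044 tilt [-0.  0.] F [ 0.1 -0.3 -0.2] q [-0.41  0.38  1.75  0.    1.01 -0.64]
```

View pics/p2.png

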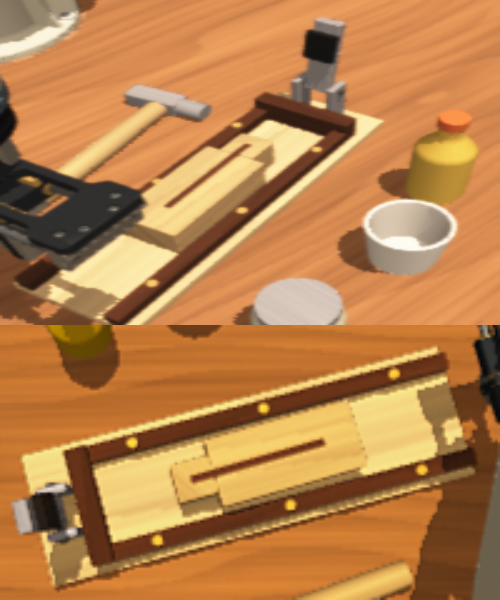

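The block lies flat in the channel, its tenon at about (190,487) in the lower panel, well short of the stop. Now I'll lower behind its foot and push it along.

Converted, 0.028 m / 0.3 = 0.0933, 0.01 m / 0.3 = 0.0333.

```bash
echo '[{"sx": 0.0333, "sy": -0.0033, "sz": 0.0933}, {"sx": 0.0333, "sy": -0.0033, "sz": 0.0933}, {"sx": 0.0333, "sy": -0.0033, "sz": 0.0933}, {"sx": 0.0333, "sy": -0.0033, "sz": 0.0933}, {"sx": 0.0333, "sy": -0.0033}, {"sx": 0.0333}, {"sx": 0.0333}, {"sx": 0.0333}, {"sx": 0.0267}, {"sx": 0.0267}, {"sx": 0.0267}, {"sx": 0.0267}]' > mv.in && python3 steer.py mv.in
echo '[{"sx": 0.0233}, {"sx": 0.0233}, {"sx": 0.0233}, {"sx": 0.02}, {"sx": 0.0133}, {}]' > mv.in && python3 steer.py mv.in
python3 -c "
from h import *;state()"
```

```text
time_s: 6.3
ee_pos: [0.5179, -0.1295, 0.0402]
tool_rot: [1.944, 2.462, 0.002]
contact_force: [1.6, -5.5, 4.4]
grip_width: 0.0003
grip_force: 2.8
time_s: 6.8
ee_pos: [0.5097, -0.0986, 0.0395]
tool_rot: [1.945, 2.464, 0.001]
contact_force: [1.2, 0.3, 1.3]
grip_width: 0.0005
grip_force: 0.6
t 6.8 jig [-0.0539 -0.0031  0.0395] toolx yaw err -0.0013 tilt [ 0.002 -0.   ] F [1.2 0.3 1.3] q [-0.19  0.43  1.99 -0.    0.71 -0.43]
```

Converted, 0.003 m / 0.3 = 0.01.

```bash
echo '[{"sx": 0.01}, {"sx": 0.01}, {}]' > mv.in && python3 steer.py mv.in; echo '[{"sx": 0.0067}, {"sx": 0.0033}, {}]' > mv.in && python3 steer.py mv.in; python3 -c "
from h import *;state()"
```

```text
time_s: 7.05
ee_pos: [0.5081, -0.0931, 0.0391]
tool_rot: [1.946, 2.465, 0.001]
contact_force: [1.4, -2.5, 1.8]
grip_width: 0.0007
grip_force: 1.3
time_s: 7.3
ee_pos: [0.5072, -0.0905, 0.0389]
tool_rot: [1.946, 2.465, 0.0]
contact_force: [1.5, -4.7, 4.0]
grip_width: 0.0007
grip_force: 2.2
t 7.3 jig [-0.0455 -0.0026  0.0389] toolx yaw err -0.0017 tilt [ 0.001 -0.   ] F [ 1.5 -4.7  4. ] q [-0.18  0.43  2.   -0.    0.71 -0.41]
```

Converted, 0.002 m / 0.3 = 0.0067.

```bash
for k in 1; do echo '[{"sx": 0.0067}, {}]' > mv.in && python3 steer.py mv.in|sed -n '2p;4p'; echo '[{"sx": 0.0067}, {}]' > mv.in && python3 steer.py mv.in|sed -n '2p;4p'; python3 - <<'E'
from h import *;state()
from plant import bot, vision, job
a=[vision.capture(n)["img"][s][:,:,::-1] for n,s in(("scene",np.s_[120:270,165:325]),("top",np.s_[205:295,185:345]))]
cv2.imwrite("pics/p3.png",np.vstack([cv2.resize(x,(480,h),interpolation=2) for x,h in zip(a,(330,270))]))
E
done
```

```text
ee_pos: [0.5068, -0.0887, 0.0389]
contact_force: [1.7, -6.6, 3.9]
ee_pos: [0.5072, -0.0885, 0.039]
contact_force: [2.4, -18.3, -0.1]
t 7.6333 jig [-0.0435 -0.003   0.039 ] toolx yaw err -0.0 tilt [ 0.003 -0.003] F [  2.4 -18.3  -0.1] q [-0.17  0.43  2.   -0.    0.71 -0.41]
```

View pics/p3.png

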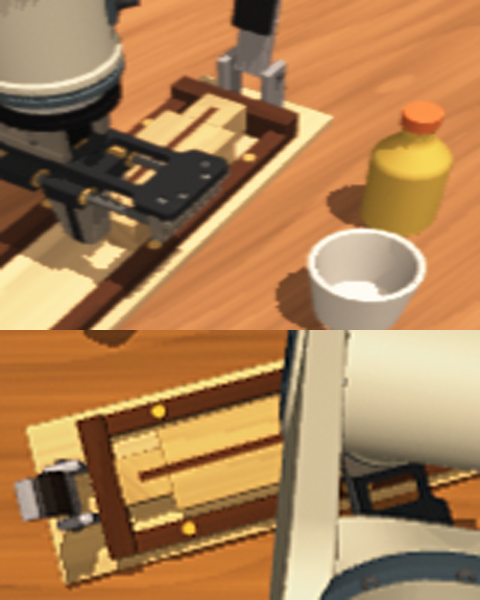

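The push force rose to 18 N with no further motion, and the tenon end meets the stop's edge at about (113,465) in the lower panel. The block is butted. Next I'll back off, rise, and go over behind the hold-down.

Converted, -0.036 m / 0.3 = -0.12, -0.015 m / 0.3 = -0.05.

```bash
echo '[{"sx": -0.05}, {"sx": -0.05}, {"sz": -0.12}, {"sz": -0.12}, {"sz": -0.12}, {"sz": -0.12}, {"sz": -0.12}, {"sz": -0.12}]' > mv.in && python3 steer.py mv.in
echo '[{"sx": 0.1167}, {"sx": 0.1167}, {"sx": 0.1167}, {"sx": 0.1167}, {"sx": 0.1167}, {"sx": 0.1167}, {"sx": 0.1167}, {"sx": 0.1167}, {"sx": 0.0733}, {}]' > mv.in && python3 steer.py mv.in; python3 -c "
from h import *;state()"
```

```text
time_s: 8.4
ee_pos: [0.5115, -0.1148, 0.2558]
tool_rot: [-1.946, -2.463, 0.0]
contact_force: [0.3, -0.2, 0.0]
grip_width: 0.0004
grip_force: 0.0
time_s: 9.23
ee_pos: [0.4408, 0.1815, 0.254]
tool_rot: [-1.942, -2.466, 0.001]
contact_force: [0.8, -0.5, 0.1]
grip_width: 0.0003
grip_force: 0.0
t 9.2333 jig [ 0.2345 -0.0015  0.254 ] toolx yaw err 0.0012 tilt [-0.003  0.001] F [ 0.8 -0.5  0.1] q [0.39 0.08 1.89 0.   1.17 0.15]
```

Converted, 0.033 m / 0.3 = 0.11, -0.008 m / 0.3 = -0.0267.

```bash
echo '[{"sz": 0.11}, {"sz": 0.11}, {"sz": 0.11}, {"sx": -0.0333}, {"sx": -0.0333}, {"sx": -0.0267}, {"sx": -0.0267}, {"sx": -0.0233}, {"sx": -0.0233}, {"sx": -0.0233}, {"sx": -0.0233}, {"sx": -0.0233}]' > mv.in && python3 steer.py mv.in
echo '[{"sx": -0.02}, {"sx": -0.02}, {"sx": -0.02}, {"sx": -0.02}, {}, {}, {}, {}]' > mv.in && python3 steer.py mv.in
python3 - <<'E'
from h import *;state()
from plant import bot, vision, job
a=[vision.capture(n)["img"][s][:,:,::-1] for n,s in(("scene",np.s_[90:240,165:325]),("top",np.s_[205:295,185:345]))]
cv2.imwrite("pics/p4.png",np.vstack([cv2.resize(x,(480,h),interpolation=2) for x,h in zip(a,(330,270))]))
E
```

```text
time_s: 10.23
ee_pos: [0.4595, 0.1085, 0.1558]
tool_rot: [1.947, 2.465, 0.0]
contact_force: [-0.2, -0.2, 0.2]
grip_width: 0.0001
grip_force: 0.1
time_s: 10.9
ee_pos: [0.4648, 0.0861, 0.1556]
tool_rot: [-1.947, -2.466, -0.0]
contact_force: [0.1, 0.3, -0.3]
grip_width: 0.0004
grip_force: 0.0
t 10.9 jig [ 0.1361 -0.0025  0.1556] toolx yaw err -0.0015 tilt [-0.  0.] F [ 0.1  0.3 -0.3] q [ 0.18  0.19  2.01  0.    0.94 -0.05]
```

View pics/p4.png

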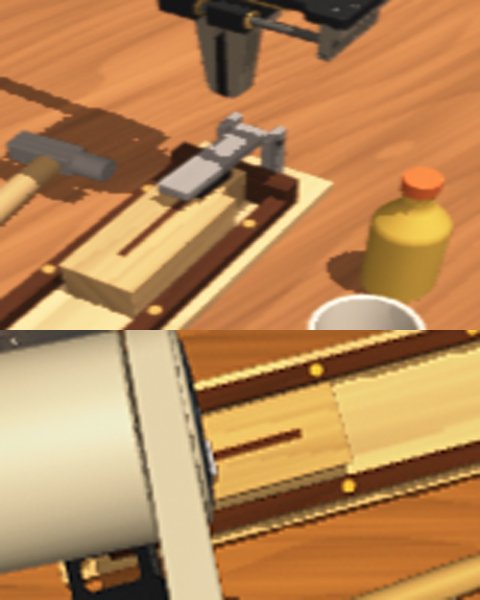

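The hold-down arm rests on the block (scene panel, pad end about (185,185)). I'll retract and check that the block is still butted.

Converted, 0.035 m / 0.3 = 0.1167, -0.03 m / 0.3 = -0.1.

```bash
echo '[{"sx": 0.1, "sz": -0.1}, {"sx": 0.1167, "sz": -0.0667}, {"sx": 0.1167}, {"sx": 0.1167}, {"sx": 0.1167}, {"sx": 0.1167}, {"sx": 0.1167}, {"sx": 0.1167}, {"sx": 0.1167}, {"sx": 0.1167}, {"sx": 0.1167}, {}]' > mv.in && python3 steer.py mv.in|tail -4
python3 - <<'E'
from h import *;state()
from plant import bot, vision, job
im=vision.capture("top")["img"][:,:,::-1];s=vision.capture("scene")["img"][:,:,::-1]
cv2.imwrite("pics/p5.png",np.hstack([cv2.resize(im[210:290,185:325],(560,320),interpolation=2),cv2.resize(s[130:230,195:270],(240,320),interpolation=2)]))
j=np.load("j.npy")
for n,p in(("foot",(-.035,.03,.061)),("foot",(-.035,-.03,.061)),("stop",(.13,-.052,.051)),("tenon",(.13,.017,.061)),("tenon",(.13,-.017,.061)),("tip",(.06,0,.075))):print(n,((proj("top",pose(j,p))-[185,210])*4).round())
E
```

```text
tool_rot: [-1.942, -2.467, -0.004]
contact_force: [-0.8, -0.8, 0.1]
grip_width: 0.0002
grip_force: 0.0
t 12.0 jig [ 0.521  -0.0029  0.2051] toolx yaw err 0.0015 tilt [0.    0.003] F [-0.8 -0.8  0.1] q [0.88 0.31 1.71 0.   1.11 0.65]
foot [[474. 159.]]
foot [[444.  51.]]
stop [[138.  91.]]
tenon [[169. 215.]]
tenon [[153. 153.]]
tip [[288. 149.]]
```

View pics/p5.png

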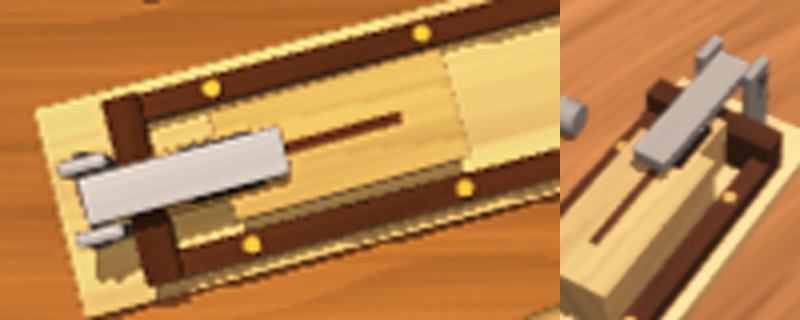

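The foot edge runs from (442,52) to (470,158). Prediction for a butted block is (444,51) to (474,159), so they agree within about 1 mm. The arm's end at (287,150) matches the level pose, and nothing else has moved.

```bash
python3 -c "
from plant import bot, vision, job
print(job.sign_off())"
```

```text
the job is handed in; nothing more can be done
None
```

The block lies flat in the channel and butts against the stop to within about 1 mm; the hold-down arm rests on it, and I handed the job in at about 12 s, though sign-off returned no verdict.

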